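Lay out stripped drone parts for reassembly in reverse order

ROBOT

A 6-joint arm with a two-finger parallel gripper is mounted at the origin on a cart in front of the work surface, level with it; the furniture and walls round the work are solid. World frame = base frame: x ahead of the robot, y to its left, z up, the work surface at z = 0. Lengths are in m, angles in rad, forces in N, time in s.
With the tool pointing down it reaches from about 0.3 to 0.775 m from the base axis. Payload 14.6 kg.
Tool frame: the origin (TCP) lies where the fingers leave the gripper's body, on its centre line; the fingertips stand finger_overhang ahead of it and the grasp point (between the pads) lies 78 mm ahead of it (finger_overhang is the distance from the TCP to the fingertips, in m); z points along the fingers, y is the line along which they close (so a half turn about z gives the same grasp; the last joint's range is limited). The gripper opens to 94 mm and grips with 3 to 60 N. Pads are 16 mm wide; open, the fingers measure 119 mm over their backs; the gripper's body (75 mm by 177 mm) begins 78 mm behind the grasp point.
Start: joints at [1.181, 0.3, 1.521, -0, 1.321, -0.067], TCP at [0.174, 0.522, 0.303] pointing down, gripper open.
Joint ranges: [-3.03, 3.03], [-0.79, 2.21], [0.23, 2.52], [-1.04, 4.18], [0, 3.07], [-2.55, 2.55]. Speed limits (rad/s): [2.22, 2.22, 2.57, 3.14, 3.14, 3.14].

INTERFACE

Orientations are given as a unit quaternion [x, y, z, w].
In Python, from bench import * gives the robot as it stands. Calls block until the motion is done:
- move_to(position, orientation): joint-space move of the TCP to a pose.
- movel(position, ori=None, vel=0.15, contact_N=None): straight line of the TCP; ori=None keeps the orientation; vel is the mean speed in m/s. With contact_N (N) it stops when the force on the tool has changed by that much, and returns True; else False.
- set_joints(angles): joint-space move.
- let_go() and close(force=None): open the fingers fully, or close them until they stop; force is the grip in N (None keeps the last).
- pause(seconds).
- ik(position, orientation): joint angles nearest the present ones, or None.
- camera(name): name is "scene" or "top" or "wrist"; returns (picture, depth): 400x640x3 uint8, red, green, blue; 400x640 float32, m along the optical axis (not along the pixel's ray), 0 where there is no reading.
- calibration(name): a dict with "fx", "fy", "cx", "cy" (pixels), "world_to_cam" (4x4, takes a point from world to camera coordinates); the wrist camera has in their place "hand_eye" (4x4, takes a point from camera to tool coordinates, whose origin is the TCP and whose axes are the flange's). Camera axes: x right, y up, looking along -z (the intrinsics and any distortion apply to the point x, -y, -z); pixel columns grow to the right and rows downward; lengths in m; the calibration is good to about 2 mm. A picture is of the moment at which its call begins: read the wrist's pose just before it. calibration takes no time and is no camera call.
A pose or a line that the arm cannot do raises IKError and nothing moves.
- hand_in(): hands the job in; it is judged then, once.
Readings, each from a call of its own:
- read_time(): time.
- read_qpos(): joint angles.
- read_dq(): joint speeds.
- read_effort(): joint torques, N m.
- read_ee_pos(): TCP position.
- read_orientation(): TCP orientation.
- read_ft_force(): force on the tool from outside, world axes, zero at the start.
- read_torque(): the same for the moment, N m.
- read_finger_gap(): finger opening in m.
- read_finger_force(): force on a finger pad.
Only numpy, scipy, OpenCV 4.12 (cv2) and the standard library are available. Lean on these libraries where they do the work, as an engineer would, in place of code of your own. Each camera call takes 0.05 s, during which the arm holds its last target. There are 200 camera calls.

TASK

The four drone parts on the wooden rack lie in the order in which they came off, and must go back on in the opposite order. Move them to the metal rack in reverse: the part nearest the post of the wooden rack goes into the bay farthest from the post of the metal rack, the next one into the bay beside it, and so on, each set down upright in the middle of its bay.

Things in the scene. Friction and masses are not known exactly. Their poses are not given: they have to be found in the camera images.
- motor_centre (a point): White round motor, a thin shaft on top and a flat black lead at its side; bell 28 mm across, 20 mm high, shaft to 33 mm. The point is the centre of the bell, 10 mm above its underside. z up along the shaft; the lead lies on the -y side, to 52 mm from the centre (only for show: the bell alone makes contact). Loose, about 35 g; take it across the bell.
- camera_centre (a point): Small black drone camera, lying with a level lens barrel: a housing 19 x 19 x 19 mm with a barrel of 14 mm diameter that stands out 12 mm on the -x side. The point is the centre of the housing, 9.5 mm above its underside. x along the lens axis (lens at -x), z up; take it across y, 19 mm. Loose, about 20 g.
- jar_centre (a point): Small clear open jar with a few screws in it, 34 mm across, 28 mm high. The point is its centre, 14 mm above its underside; z up. Loose, about 40 g; take it across.
- plug_centre (a point): Yellow battery plug lying flat, with two short leads: the block is 15 mm long (x), 16 mm wide (y), 8 mm high, brass pins at its -x end and leads at its +x end, 50 mm over all. The point is the centre of the block, 4 mm above its underside; z up. Take it across y, 16 mm. Loose, about 12 g.
- motor_pad: The pad under the motor at the start: grey pad with a cork face, 70 x 60 mm and 6 mm thick, fixed on the wooden rack; it only shows where the motor stood at the start, and stays there. Origin at the middle of its underside; its top is 7 mm above that; axes as strip_rack.
- camera_pad: The pad under the camera at the start: grey pad with a cork face, 70 x 60 mm and 6 mm thick, fixed on the wooden rack; it only shows where the camera stood at the start, and stays there. Origin at the middle of its underside; its top is 7 mm above that; axes as strip_rack.
- jar_pad: The pad under the jar at the start: grey pad with a cork face, 70 x 60 mm and 6 mm thick, fixed on the wooden rack; it only shows where the jar stood at the start, and stays there. Origin at the middle of its underside; its top is 7 mm above that; axes as strip_rack.
- plug_pad: The pad under the plug at the start: grey pad with a cork face, 70 x 60 mm and 6 mm thick, fixed on the wooden rack; it only shows where the plug stood at the start, and stays there. Origin at the middle of its underside; its top is 7 mm above that; axes as strip_rack.
- strip_rack: Wooden rack, fixed: board 86 (x) x 298 (y) x 10 mm with four places in a row along y, at y = +99, +33, -33, -99 mm. A metal post (9 mm thick, top 40 mm above the bench) stands at its +y end, 143 mm from the middle. Each place has a pad, its top 17 mm above the bench, with one part on it, in any order. Origin: middle of the underside, on the bench.
- build_rack: Pale metal rack, fixed, empty: strip 86 (x) x 298 (y) mm, four bays in a row, middles at x = 0, y = +99, +33, -33, -99 mm, each with a 56 x 52 mm cork inlay, top 9 mm above the bench. Fins along x between bays and at the row's ends, 3 mm thick, tops at 15 mm. Metal post (9 mm thick, top at 38 mm) at its +y end, 143 mm from the middle. Origin: middle of the underside, on the bench.
There are look-alikes about, which are no part of the job. What is shaped like the part that bears jar_centre but orange or yellow is not meant.

How it is judged:
By the outcome, as a careful person would: the job done as asked, in the order asked, and still so for the second after the job is handed in, with the robot touching nothing.
It also fails if it takes over 96 s, if anything falls off the work surface, if the arm or the gripper's body presses on something with over 40 N, if the wrist force passes 120 N, or if a joint passes its speed limit or range.

## Working session

There is one attempt and no reset: what is moved stays moved. The work goes in short steps, each a Python script; the robot and the scene stay as the last script left them, time stands still between calls to the robot, and variables do not carry over. Pictures are saved under pics/ and viewed, at most 14 in all, crops included, and the job is handed in when it is done.

```bash
mkdir -p pics; ls; python3 - <<'E'
from bench import *
import cv2,numpy as np
for n in("scene","top"):
    p,d=camera(n); cv2.imwrite(f"pics/{n}0.png",p[:,:,::-1]); np.save(f"pics/{n}0.npy",d); print(n,calibration(n))
print(calibration("wrist"),read_time(),read_orientation(),read_ee_pos())
try: print(finger_overhang)
except Exception as e: print(e)
E
```

```text
pics
scene {'fx': 414.9843370075442, 'fy': 414.9843370075442, 'cx': 318.35134623264105, 'cy': 192.51499447799284, 'world_to_cam': array([[-0.46626815, -0.88430373,  0.02451381,  0.33736423],
       [ 0.38257177, -0.17657912,  0.90689506, -0.25371188],
       [-0.79764206,  0.43223457,  0.42064286, -0.4697721 ],
       [ 0.        ,  0.        ,  0.        ,  1.        ]])}
top {'fx': 504.634899424443, 'fy': 504.634899424443, 'cx': 317.90092900328267, 'cy': 201.32618382538814, 'world_to_cam': array([[-0.02793331, -0.99946283,  0.01713981,  0.08492569],
       [ 0.98701252, -0.02486366,  0.15870754, -0.58540788],
       [-0.15819613,  0.02135043,  0.98717685, -1.01717788],
       [ 0.        ,  0.        ,  0.        ,  1.        ]])}
{'fx': 335.85537899700455, 'fy': 335.85537899700455, 'cx': 314.5527725496434, 'cy': 192.9327999203488, 'hand_eye': array([[ 5.02343673e-04,  9.61463843e-01,  2.74930949e-01,
         7.96018118e-02],
       [ 9.99999503e-01, -7.19778224e-04,  6.89981662e-04,
        -5.63007747e-05],
       [ 8.61281731e-04,  2.74930466e-01, -9.61463726e-01,
        -8.23760013e-02],
       [ 0.00000000e+00,  0.00000000e+00,  0.00000000e+00,
         1.00000000e+00]])} 0.1 [ 1.60715804e-01  9.87000596e-01 -4.91044826e-04 -1.11626438e-04] [0.17443399 0.52147587 0.30216525]
0.0972
```

View pics/top0.png

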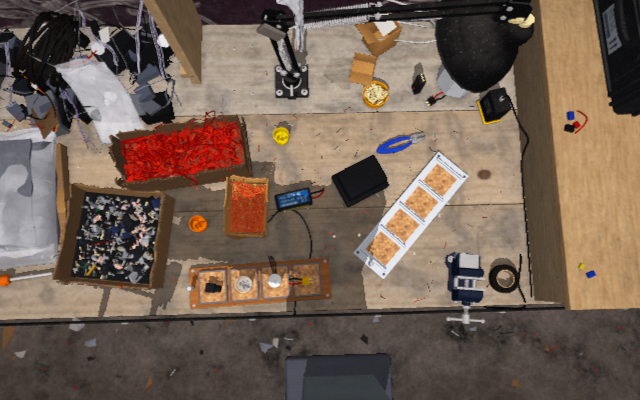

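View pics/scene0.png

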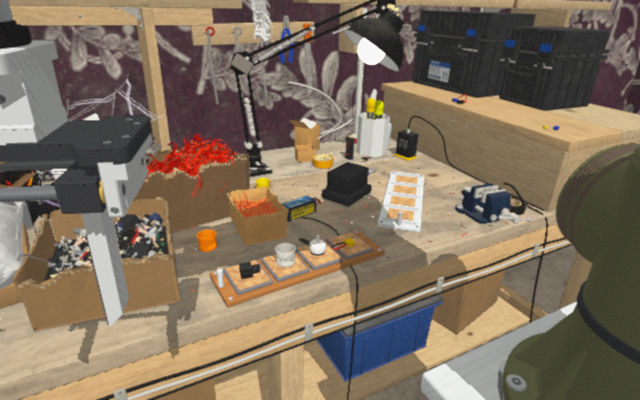

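The top view shows the wooden rack at about (260,283), holding from left to right the camera (212,287), jar (243,284), motor (273,280) and plug (300,282). Its post is at the left end. The metal rack runs from about (370,262) to (452,165), but I can't yet tell which end its post is on, so I'll zoom in.

```bash
python3 - <<'E'
import cv2,numpy as np
t=cv2.imread("pics/top0.png");s=cv2.imread("pics/scene0.png")
a=cv2.resize(t[145:285,345:475],None,fx=4,fy=4,interpolation=cv2.INTER_CUBIC)[:, :520]
b=cv2.resize(s[160:240,370:435],None,fx=4,fy=7*0+4,interpolation=cv2.INTER_CUBIC)
c=np.zeros((560,780,3),np.uint8);c[:,:520]=a;c[:b.shape[0],520:520+b.shape[1]]=b
cv2.imwrite("pics/z1.png",c)
w=cv2.resize(t[250:315,180:340],None,fx=5,fy=5,interpolation=cv2.INTER_CUBIC)
cv2.imwrite("pics/z2.png",w)
E
```

```text
(no output)
```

View pics/z1.png

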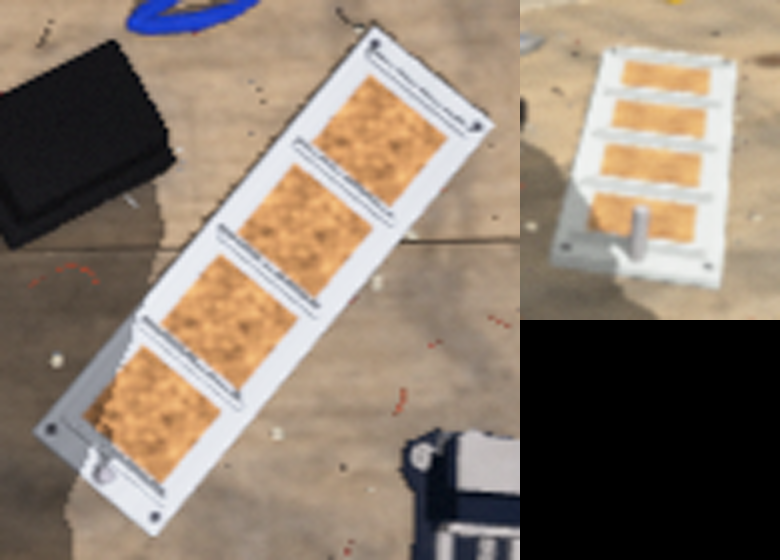

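View pics/z2.png

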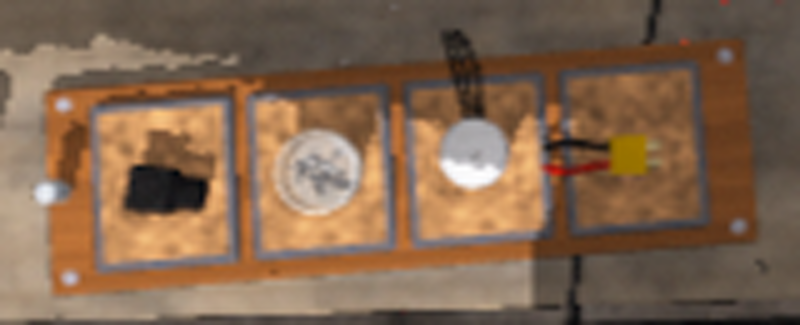

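The metal rack's post is at its lower-left end, so the bays, counted from the far end, take camera, jar, motor and plug. Next I'll cast rays for the bays and parts.

```bash
cat > h.py <<'E'
from bench import *
import numpy as np, cv2
from scipy.spatial.transform import Rotation as R
def ray(c,M,uv,z):   # M: cam->world
    d=M[:3,:3]@np.array([(uv[0]-c['cx'])/c['fx'],-(uv[1]-c['cy'])/c['fy'],-1]); o=M[:3,3]
    return o+d*(z-o[2])/d[2]
def top(uv,z):
    c=calibration("top"); return ray(c,np.linalg.inv(c['world_to_cam']),uv,z)
def Q(a):  # tool down, tool y at world angle a (rad)
    f=(a+np.pi/2)/2; return np.array([np.cos(f),np.sin(f),0,0])
def wristM():
    T=np.eye(4);T[:3,:3]=R.from_quat(read_orientation()).as_matrix();T[:3,3]=read_ee_pos()
    return T@calibration("wrist")['hand_eye']
def look(name):
    M=wristM();p,d=camera("wrist");cv2.imwrite(f"pics/{name}.png",p[:,:,::-1]);np.savez(f"pics/{name}.npz",M=M,d=d);return M,p,d
E
python3 - <<'E'
from h import *
t=cv2.imread("pics/top0.png");h=cv2.cvtColor(t,cv2.COLOR_BGR2HSV)
m=((h[...,1]>120)&(h[...,0]<25)&(h[...,2]>100)).astype(np.uint8)
m[:145]=0;m[285:]=0;m[:,:355]=0;m[:,475:]=0
m=cv2.morphologyEx(m,cv2.MORPH_CLOSE,np.ones((3,3)))
for c in cv2.findContours(m,cv2.RETR_EXTERNAL,cv2.CHAIN_APPROX_NONE)[0]:
    if cv2.contourArea(c)>200:
        r=cv2.minAreaRect(c);print(r,top(r[0],.009))
w=((h[...,1]<40)&(h[...,2]>150)).astype(np.uint8)
for n,uv,z in [("cam",(209.5,288),.036),("jar",(243.6,284),.031),("mot",(274.8,280.6),.037),("plug",(305.6,281),.025),
  ("Lrack",(192.5,277),.01),("wl",(195,306),.01),("wr",(331,298),.01),("wr2",(328,258.5),.01),("wl2",(189.5,268.5),.01)]:
    P=top(uv,z);print(n,P,np.hypot(*P[:2]))
for uv in [(438.5,151),(468,176),(384,279),(353.5,252.5)]: print(top(uv,.006))
E
```

```text
((382.5448303222656, 248.03790283203125), (24.83941650390625, 22.490535736083984), 40.23635482788086) [ 0.48801785 -0.06782633  0.009     ]
((401.8606262207031, 224.96719360351562), (24.327007293701172, 22.150379180908203), 39.80556869506836) [ 0.5368333  -0.11226116  0.009     ]
((420.8852233886719, 202.23770141601562), (24.198972702026367, 21.76626968383789), 39.80556869506836) [ 0.58569477 -0.15672548  0.009     ]
((439.5245666503906, 179.77047729492188), (24.070934295654297, 21.510196685791016), 39.80556869506836) [ 0.63476818 -0.20100748  0.009     ]
cam [0.4137182  0.29770639 0.036     ] 0.5096977966502692
jar [0.41990051 0.22817396 0.031     ] 0.4778909827734177
mot [0.4250399  0.16297802 0.037     ] 0.45521506444686277
plug [0.42248115 0.09937675 0.025     ] 0.4340115875064946
Lrack [0.43757796 0.3387744  0.01      ] 0.5533918699041245
wl [0.37715328 0.33286441 0.01      ] 0.5030341084979464
wr [0.38552336 0.04664878 0.01      ] 0.38833538012290286
wr2 [0.46875728 0.05040887 0.01      ] 0.47145990481567435
wl2 [0.45562478 0.34532151 0.01      ] 0.5716999956504761
[ 0.7008299 -0.2038659  0.006    ]
[ 0.6423266  -0.26575683  0.006     ]
[ 0.42208699 -0.06819338  0.006     ]
[ 0.48030172 -0.00509656  0.006     ]
```

```bash
python3 - <<'E'
from h import *
a=np.radians(47.7)
for b in [(.488,-.068),(.635,-.201)]: print(ik([*b,.2],Q(a)),ik([*b,.2],Q(a-np.pi/2)))
move_to([.561,-.134,.25],Q(a));M,p,d=look("w_metal")
move_to([.421,.197,.25],Q(np.radians(2)));look("w_wood")
print(read_time(),read_ee_pos(),read_qpos())
E
```

```text
[-2.12803539e-01  2.89046114e-01  1.79232511e+00 -4.44089210e-16
  1.06022143e+00 -1.04532559e+00] [-2.12803539e-01  2.89046114e-01  1.79232511e+00 -4.44089210e-16
  1.06022143e+00  5.25470735e-01]
[-3.61535353e-01  6.47841003e-01  1.25860705e+00 -4.44089210e-16
  1.23514460e+00 -1.19405741e+00] [-3.61535353e-01  6.47841003e-01  1.25860705e+00 -4.44089210e-16
  1.23514460e+00  3.76738921e-01]
4.2417 [0.42142661 0.19655193 0.25001122] [ 3.57642520e-01  1.64853128e-01  1.81674205e+00 -7.83913818e-05
  1.15990061e+00  3.22893048e-01]
```

View pics/w_metal.png

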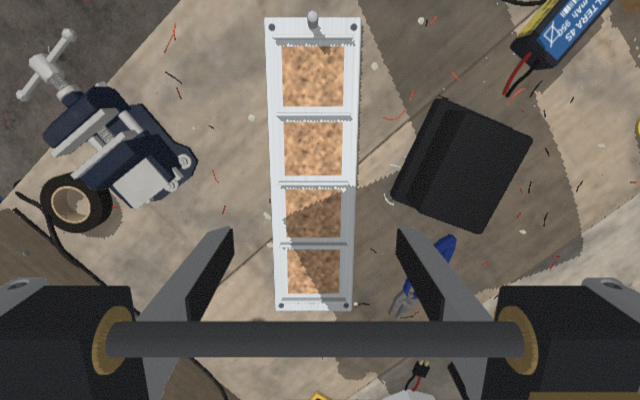

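View pics/w_wood.png

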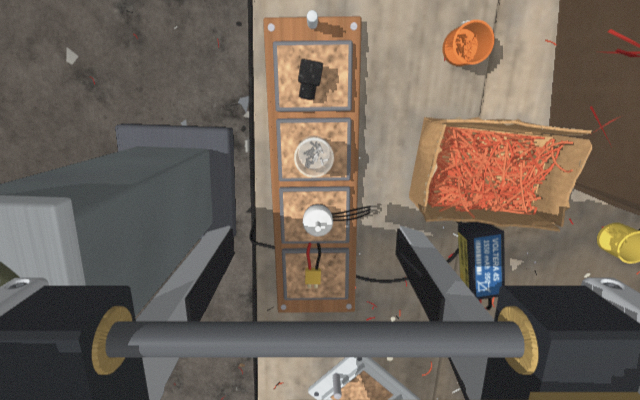

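Both wrist views have the post at the top. On the wooden rack, going down, are the camera (311,75), jar (314,156), motor (318,219) and plug (313,278). On the metal rack the four corks run from (312,75) to (315,272). I'll measure these with masks.

```bash
cat >> h.py <<'E'
def blobs(p,mask,roi,amin=60):
    x0,x1,y0,y1=roi;m=np.zeros(p.shape[:2],np.uint8);m[y0:y1,x0:x1]=mask[y0:y1,x0:x1]
    m=cv2.morphologyEx(m,cv2.MORPH_CLOSE,np.ones((3,3)))
    cs=[c for c in cv2.findContours(m,cv2.RETR_EXTERNAL,cv2.CHAIN_APPROX_NONE)[0] if cv2.contourArea(c)>amin]
    return sorted(cs,key=lambda c:-cv2.contourArea(c))
def rect(c,M,z):  # rectangle of a contour on plane z: centre, sizes mm, long-side angle deg
    k=calibration("wrist");P=np.array([ray(k,M,q[0],z)[:2] for q in c.astype(float)],np.float32)*1000
    r=cv2.minAreaRect(P);b=cv2.boxPoints(r);e=b[1]-b[0],b[2]-b[1];e=max(e,key=np.linalg.norm)
    return np.round(np.array(r[0])/1000,4),np.round(r[1],1),round(float(np.degrees(np.arctan2(e[1],e[0]))%180),1)
E
python3 - <<'E'
from h import *
def ld(n): p=cv2.imread(f"pics/{n}.png");z=np.load(f"pics/{n}.npz");return p,cv2.cvtColor(p,cv2.COLOR_BGR2HSV).astype(int),z['M'],z['d']
p,h,M,d=ld("w_metal")
for c in blobs(p,(h[...,1]>65)&(h[...,0]<25),(272,357,40,300),500): print("bay",rect(c,M,.009))
p,h,M,d=ld("w_wood")
hh,s,v=h[...,0],h[...,1],h[...,2]
c=blobs(p,v<60,(280,345,50,105))[0];print("cam all",rect(c,M,.036),rect(c,M,.0265),cv2.boundingRect(c))
c=blobs(p,(hh>20)&(hh<35)&(s>170)&(v>110),(285,345,255,300),30)[0];print("plug",rect(c,M,.025),cv2.boundingRect(c))
c=blobs(p,(s<50)&(v>130),(300,336,200,240))[0];(u,w),r=cv2.minEnclosingCircle(c);print("motor",u,w,r,ray(calibration("wrist"),M,(u,w),.035))
c=blobs(p,(s<60)&(v>60),(285,345,128,182))[0];(u,w),r=cv2.minEnclosingCircle(c);print("jar",u,w,r,ray(calibration("wrist"),M,(u,w),.04),cv2.boundingRect(c))
a=[cv2.resize(p[45:110,275:350],None,fx=5,fy=5),cv2.resize(p[245:310,275:350],None,fx=5,fy=5)]
cv2.imwrite("pics/z3.png",np.hstack(a))
E
```

```text
bay (array([ 0.4876, -0.069 ]), array([55.6, 50.8]), 47.8)
bay (array([ 0.5366, -0.1134]), array([55.5, 50.3]), 47.8)
bay (array([ 0.5854, -0.1576]), array([55.4, 50.7]), 47.8)
bay (array([ 0.6347, -0.202 ]), array([55.6, 50.2]), 47.8)
cam all (array([0.4142, 0.2899]), array([29.6, 17.8]), 85.4) (array([0.414 , 0.2904]), array([30.5, 18.4]), 85.4) (299, 60, 23, 39)Traceback (most recent call last):
  File "<stdin>", line 8, in <module>
IndexError: list index out of range
```

```bash
python3 - <<'E'
from h import *
p=cv2.imread(f"pics/w_wood.png");z=np.load(f"pics/w_wood.npz");h=cv2.cvtColor(p,cv2.COLOR_BGR2HSV).astype(int);M=z['M'];k=calibration("wrist")
hh,s,v=h[...,0],h[...,1],h[...,2]
print(h[278,310:316].tolist())
for c in blobs(p,(hh>18)&(hh<36)&(s>150)&(v>70),(285,345,255,300),20)[:2]:print("plug",rect(c,M,.025),cv2.boundingRect(c))
for c in blobs(p,(s<50)&(v>130),(300,336,200,240),20)[:1]:
  (u,w),r=cv2.minEnclosingCircle(c);print("motor",u,w,r,ray(k,M,(u,w),.035),cv2.boundingRect(c))
for c in blobs(p,(s<60)&(v>60),(285,345,128,182),20)[:2]:
  (u,w),r=cv2.minEnclosingCircle(c);print("jar",u,w,r,ray(k,M,(u,w),.04),cv2.boundingRect(c))
a=[cv2.resize(p[a:a+75,275:355],None,fx=4,fy=4) for a in(125,185,240)]
b=cv2.resize(p[45:120,275:355],None,fx=4,fy=4)
cv2.imwrite("pics/z3.png",np.vstack([np.hstack([b,a[0]]),np.hstack(a[1:])])[:600])
E
```

```text
[[22, 153, 150], [22, 157, 151], [22, 153, 153], [21, 159, 152], [22, 155, 155], [21, 153, 158]]
plug (array([0.4232, 0.0999]), array([13.4, 16.1]), 92.0) (306, 269, 14, 15)
motor 317.375 220.125 15.93453598022461 [0.42568758 0.1647774  0.035     ] (302, 206, 31, 31)
jar 314.3009338378906 167.75515747070312 31.756689071655273 [0.42096479 0.21597562 0.04      ] (285, 136, 60, 45)
```

View pics/z3.png

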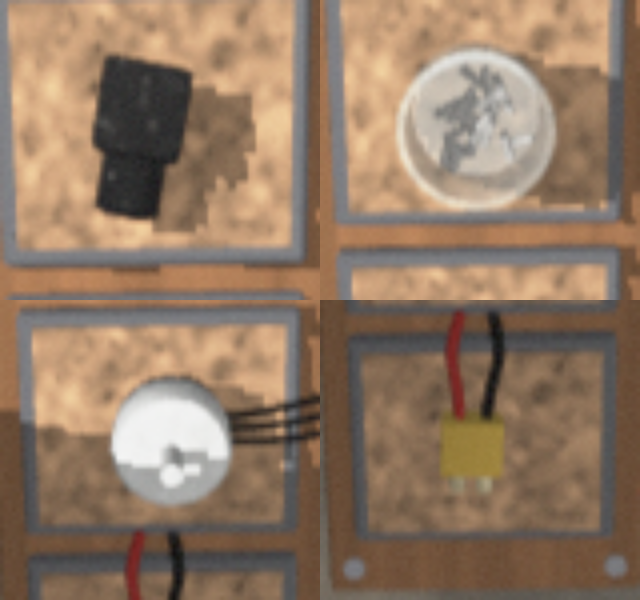

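Everything measured agrees with the given sizes: bay pitch 66 mm, cork 55.6 × 50.5 mm, camera 30.5 × 18.4 mm. I'll move the camera first.

The plug's leads reach 36 mm from its centre, which would overlap a fin if they ran along the row. It will go in turned about 52°, released with the tips just above the fins.

```bash
cat >> h.py <<'E'
BAY={1:(.4876,-.0690),2:(.5366,-.1134),3:(.5856,-.1576),4:(.6347,-.2020)}
def pick(xy,ang,tip,force):
    q=Q(np.radians(ang)); move_to([*xy,.20],q); movel([*xy,tip+.0972],vel=.12); close(force)
    g=read_finger_gap(); movel([*xy,.20],vel=.2); print("gap mm",g*1e3,read_finger_gap()*1e3,"F",read_finger_force())
def place(bay,ang,tip):
    x=BAY[bay]; q=Q(np.radians(ang)); move_to([*x,.20],q); movel([*x,tip+.0972],vel=.1); print("ft",read_ft_force())
    let_go(); pause(.2); movel([*x,.20],vel=.2); print("t",read_time())
E
python3 - <<'E'
from h import *
pick((.4145,.2962),-5,.019,15)
if read_finger_gap()>.012: place(4,47.8,.0113)
move_to([.561,-.134,.25],Q(np.radians(47.8)));M,p,d=look("m1")
cs=blobs(p,(p.max(2)<50),(280,350,240,300))
for c in cs[:2]: print(rect(c,M,.0185),cv2.boundingRect(c))
E
```

```text
gap mm 19.05473446280991 18.90340354752241 F 14.824664890766144
ft [ 0.88777532 -0.84214172 -0.91108994]
t 12.375
(array([ 0.6394, -0.2059]), array([16.9, 36.5]), 137.9) (306, 266, 17, 32)
```

View pics/m1.png

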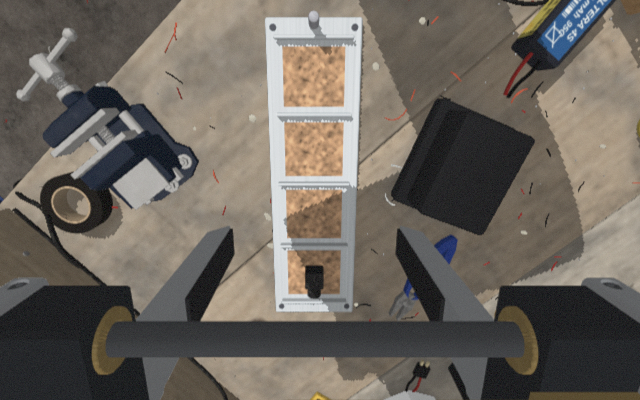

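The camera stands upright in the far bay, at (314,280) in the picture. Its housing centre works out at about (0.635, −0.202), which is the bay centre. The other three follow.

```bash
python3 - <<'E'
from h import *
M=np.load("pics/w_wood.npz")['M'];J=ray(calibration("wrist"),M,(314,157),.045);print("jar",J)
assert np.hypot(J[0]-.419,J[1]-.228)<.006
pick(J[:2],2,.027,15)
if abs(read_finger_gap()-.034)<.004: place(3,47.8,.0193)
else: raise SystemExit
pick((.4257,.1637),2,.022,15)
if abs(read_finger_gap()-.028)<.004: place(2,47.8,.0143)
else: raise SystemExit
move_to([.421,.140,.25],Q(np.radians(2)));M,p,d=look("w2");h=cv2.cvtColor(p[:,:,::-1].copy(),cv2.COLOR_BGR2HSV).astype(int)
for c in blobs(p,(h[...,0]>18)&(h[...,0]<36)&(h[...,1]>150)&(h[...,2]>70),(285,345,160,300),20)[:2]:print("plug",rect(c,M,.025),cv2.boundingRect(c))
E
```

```text
jar [0.42033319 0.22645617 0.045     ]
gap mm 33.11952422503237 32.93190813180046 F 15.000031426638998
ft [-0.81519493 -0.12061833  0.27644018]
t 20.9917
gap mm 27.584282940113763 27.365543011950432 F 14.999949932098389
ft [-0.08850533 -0.56580435 -1.22029173]
t 28.9167
plug (array([0.4233, 0.0995]), array([13.8, 15.7]), 92.1) (308, 217, 15, 16)
```

```bash
python3 - <<'E'
from h import *
pick((.4233,.0995),2,.0208,12)
if abs(read_finger_gap()-.016)<.003: place(1,-4.2,.0160)
move_to([.561,-.134,.25],Q(np.radians(47.8)));M,p,d=look("m2")
cv2.imwrite("pics/z4.png",cv2.resize(p[10:315,255:370,::-1],None,fx=1.95,fy=1.95,interpolation=cv2.INTER_CUBIC))
E
```

```text
gap mm 15.749545511903277 15.64907379280905 F 11.999897360801697
ft [0.37165084 0.20814589 0.30384054]
t 36.9
```

View pics/z4.png

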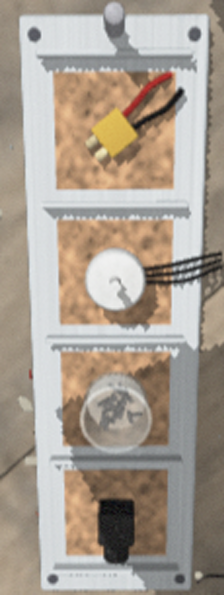

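All four are upright and in order. From the post down: plug (114,134), motor (115,280), jar (116,413) and camera (115,530). I'll check how far each is from its bay centre.

```bash
python3 - <<'E'
from h import *
M=np.load("pics/m2.npz")['M'];k=calibration("wrist");a=np.radians(47.8);ex=np.array([np.cos(a),np.sin(a)]);ey=np.array([-ex[1],ex[0]])
for n,b,u,v,z in[("plug",1,114,134,.017),("motor",2,115,280,.029),("jar",3,116,413,.037)]:
    P=ray(k,M,(255+u/1.95,10+v/1.95),z)[:2]-BAY[b];print(n,np.round([P@ex*1e3,P@ey*1e3],1))
E
```

```text
plug [ 0.  -2.1]
motor [ 0.4 -0.9]
jar [0.6 2.4]
```

```bash
python3 -c "
from bench import *
print(hand_in(),read_time())"
```

```text
the job is handed in; nothing more can be done
the job is handed in; nothing more can be done
```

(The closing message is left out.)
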